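# Free the printed card and hold a gaping clip over its edge

### The job

The little card printer on the shop counter has a printed picture card standing in its slot: press its keys one at a time, first yellow, then blue, then red, to free the card. Then squeeze the handles of the orange spring clip so its jaws open wide, take it off its stand, and hold it upright and gaping over the middle of the card's top edge, with the edge well inside the open jaws but clip and card not touching, ready for me to slip a backing sheet in. Finish while still holding the clip squeezed open there: do not let go or let it bite, and leave the other things on the counter alone.

Things in the scene. Friction and masses are not known exactly. Their poses are not given: they have to be found in the camera images.
- key_yellow_top (a point): Centre of the top face of the yellow round push key (28 mm across, in a black housing 44 mm across, 12 mm tall) on the printer's deck; at rest 22 mm above the deck, 82 mm above the counter. Presses straight down 6 mm: moves from 1.5 N, fully down at 5 N; springs back. The three keys stand in a row 50 mm apart along the printer's y, colours in any order.
- key_blue_top (a point): The same for the blue key.
- key_red_top (a point): The same for the red key.
- key_yellow (a joint): Travel of the yellow key: 0 up, 0.006 m fully down; pressed beyond 0.004.
- key_blue (a joint): Travel of the blue key, likewise.
- key_red (a joint): Travel of the red key, likewise.
- printer: White card printer, 180 mm deep (x) by 240 mm wide (y) with its deck (top) 60 mm above the counter; fixed. Origin under its centre, z up. The keys stand 50 mm towards -x of its centre, the card 50 mm towards +x.
- card_top (a point): Middle of the top edge of the stiff picture card, which stands upright in the printer's slot, fixed: 3 mm thick (along this point's x), 130 mm wide (along its y), its top edge 58 mm above the deck, 118 mm above the counter. z up.
- clip_stand: Stand of the clip: dark wooden foot 80 x 100 x 14 mm with an upright aluminium blade, 4 mm thick (along its x) and 70 mm wide (along its y), top 70 mm above the counter; fixed. Origin under the centre of the foot.
- clip: Orange spring clip, about 60 g, 26 mm wide along y, on the blade: jaws down and biting it, handles up. Origin on the axis of its spring barrel (12 mm thick, rests on the blade's top). Opens and closes along x; z points from jaws to handles; x and -x sides are alike. Lift it straight up by 40 mm or more to clear the blade.
- clip_grip (a point): Where to squeeze: midway between the two orange handles, 33 mm above the barrel axis, 109 mm above the counter at the start; axes as the clip's. The handles lean outwards like a V: 57 mm over their outsides at their tops, which are 14 mm above this point, narrowing downwards. Squeezing them together along x opens the jaws.
- clip_mouth (a point): Middle of the mouth: on the clip's mid-plane level with the jaw tips, 71 mm below clip_grip, same axes. Fully squeezed, the jaw tips stand 31 mm apart; the gap narrows to 19 mm at 18 mm above this point, and the barrel closes it 32 mm above.
- clip_jaw (a joint): Turn of each of the two jaws (they move alike): 0 biting the 4 mm blade, -0.06 shut, 0.36 rad fully open at the end stop (0.22 rad: 21 mm at the tips). Squeezing the handles takes about 3 N to begin, 9 N to reach the stop, where they stand parallel, 22 mm over their outsides, and may be gripped with 20 to 40 N.
- game_box: Bystander: green card-game box 70 x 100 x 42 mm, loose; origin under its centre. Leave alone.
- globe: Bystander: cork globe 68 mm across on a dark round foot, 88 mm tall, loose; origin under its foot. Leave alone.
- mint_tin: Bystander: blue round tin 64 mm across, 55 mm tall, loose; origin under its centre. Leave alone.
Mind the look-alikes: they are no part of the job. What is shaped like the clip_stand but pink or turquoise is not meant.

How it is judged:
On the way, in this order (a step that is already met when the one before it is completed fails the run):
1. the yellow key is pressed down (more than 4 of its 6 mm) with the other two up (value of joint key_yellow above 0.004 m and value of joint each of key_blue, key_red below 0.002 m), for 0.05 s.
2. the blue key is pressed down (more than 4 of its 6 mm) with the other two up (value of joint key_blue above 0.004 m and value of joint each of key_yellow, key_red below 0.002 m), for 0.05 s.
3. the red key is pressed down (more than 4 of its 6 mm) with the other two up (value of joint key_red above 0.004 m and value of joint each of key_yellow, key_blue below 0.002 m), for 0.05 s.
4. the clip is squeezed open in the fingers and off its stand (value of joint clip_jaw above 0.2 rad and distance of clip_grip from where it was at the start of the episode above 0.04 m and contact force between clip and clip_stand below 0.3 N and contact force between the fingers and clip above 2 N), for 0.2 s.
At the end, for the whole second after the job is handed in: Fingers still squeeze the clip (clip_jaw over 0.22 rad); it is still, upright and square to the card within 0.3 rad, the card's top edge 7 to 29 mm inside its mouth, within 8 mm of its mid-plane and 30 mm of the edge's middle; nothing touches card or printer; bystanders within 30 mm of their places (value of joint clip_jaw above 0.22 rad and contact force between the fingers and clip above 2 N and z of card_top in the frame of clip_mouth between 0.007 and 0.029 m and x of card_top in the frame of clip_mouth between -0.008 and 0.008 m and y of card_top in the frame of clip_mouth between -0.03 and 0.03 m and angle between the x axis of clip_mouth and the x axis of card_top, either way round below 0.3 rad and angle between clip_mouth's own z axis and vertical below 0.3 rad and contact force between each of clip, the arm, the fingers and printer below 0.3 N and linear speed of clip below 0.03 m/s and distance of each of game_box, globe, mint_tin from where it was at the start of the episode below 0.03 m); the arm keeps its last pose, push and grip.
It fails at once if the clip is rammed into the card or printer (over 15 N) (contact force between clip and printer above 15 N).
It fails at once if the clip is dropped (height (world z) of clip_mouth below 0.015 m).
It fails at once if the game_box is knocked away or over (distance of game_box from where it was at the start of the episode above 0.04 m or angle between game_box's own z axis and vertical above 0.5 rad).
It fails at once if the globe is knocked away or over (distance of globe from where it was at the start of the episode above 0.04 m or angle between globe's own z axis and vertical above 0.5 rad).
It fails at once if the mint_tin is knocked away or over (distance of mint_tin from where it was at the start of the episode above 0.04 m or angle between mint_tin's own z axis and vertical above 0.5 rad).
It also fails if it takes over 54 s, if anything falls off the work surface, if the arm or the gripper's body presses on something with over 40 N, if the wrist force passes 120 N, or if a joint passes its speed limit or range.

### The arm

A 6-joint arm with a two-finger parallel gripper is mounted at the origin on the work surface. World frame = base frame: x ahead of the robot, y to its left, z up, the work surface at z = 0. Lengths are in m, angles in rad, forces in N, time in s.
With the tool pointing down it reaches from about 0.35 to 0.975 m from the base axis. Payload 4.9 kg.
Tool frame: the origin (TCP) lies at the very end of the fingers, on their centre line; the grasp point (between the pads) lies 19 mm behind it (ctrl.grasp_offset is the distance from the TCP to the grasp point, in m); y points along the fingers, z is the direction in which the jaws open and shut, and the axes are right-handed (so a half turn about y gives the same grasp; the last joint's range is limited). The gripper opens to 85 mm and grips with 20 to 120 N. Pads are 22 mm wide; open, the fingers measure 114 mm over their backs; the gripper's body (76 mm by 85 mm) begins 54 mm behind the grasp point. The pads swing forward as they close: fully open they stand 13 mm farther back than shut.
Start: joints at [-1.439, 0.053, 1.613, -0, 1.476, -0.119], TCP at [0.155, -0.605, 0.231] pointing down, gripper open.
Joint ranges: [-3.01, 3.01], [-1.01, 2.22], [0.06, 2.58], [-1.02, 4.17], [0.09, 2.62], [-3.14, 3.14]. Speed limits (rad/s): [2.57, 2.57, 3.14, 3.14, 3.14, 3.14].

### API

Orientations are given as a rotation vector (axis times angle).
In Python, from station import ctrl, eyes, finish_job, find_in, regions_of, pinpoint gives the robot as it stands.
- The arm moves only by the tool play_rows, never from a script. Its argument "moves" is a list of rows, each an object of numbers: "x", "y", "z": the shift along the world's x, y, z in cm; "turn": the turn about the world's z in degrees; "jaw": the finger opening in cm, from 0 to 8.54. A call has 1 to 8 rows; each row shifts and turns the commanded pose from where the row before left it; what a row does not reach is not made up. A row lasts 1/12 s, in which the tool goes at most 41.7 mm and 7.16 degrees, less where a joint would pass 70% of its speed; a pose out of reach is approached as far as the arm can. A call is refused whole if a number of a shift passes 4.17 or a number of a turn 7.16, either way. A call with a gripper value outside its range is refused whole. The fingers move at their own pace and stop on an object; "squeeze" is the grip in N (left out, the last holds). Time passes only in rows, so rows that do not move let the fingers close. It gives the time, the measured TCP pose, the force and the opening at its end, in the units of the state.
- ctrl.get_obs(): the state, without advancing time (a new reading comes with each control period).
- eyes.get_image(name): name is "scene" or "top"; returns a dict with "img" (420x560x3 uint8, red, green, blue), "camera_matrix" (3x3 intrinsics, pixels), "cam_to_world" (4x4, takes a point from camera to world coordinates). Camera axes: x right, y up, looking along -z (the intrinsics and any distortion apply to the point x, -y, -z); pixel columns grow to the right and rows downward; lengths in m; the calibration is good to about 2 mm. A picture is of the moment at which its call begins. There is no depth.
- finish_job(): hands the job in, once; it reports no verdict.
Trained networks look in the newest picture that a camera, given by its name, has taken for a name from the list of things; names that differ only in an ending like _2 or _b are one class to them, and where a whole thing is asked for, a point or a joint stands for the part that bears it (a point fixed in the world has none). Each returns a list of dicts, best first, with "score" (0 to 1); they miss things now and then, are a little off and sometimes report something else, mostly with a low value. They report only what shows in the picture. A call takes as long as a camera call. They do not tell look-alikes from the thing itself.
- find_in(camera, query): "point" ([column, row] in pixels, amid what is visible of it).
- regions_of(camera, query): "pixels" (420x560 bool, what is visible of it) and "point" ([column, row] in pixels, amid what is visible of it).
- pinpoint(camera, query): "point" ([column, row] in pixels: a listed point, or the origin of a listed thing).
The state is a dict: "t": time; "q": joint angles; "dq": joint speeds; "effort": joint torques, N m; "tool_pos": TCP position; "tool_rot": TCP orientation; "contact_force": force on the tool from outside, world axes, zero at the start; "wrist_torque": the same for the moment, N m; "opening": finger opening in m.
Only numpy, scipy, OpenCV 4.12 (cv2) and the standard library are available. Lean on these libraries where they do the work, as an engineer would, in place of code of your own. Each camera call takes 0.05 s, during which the arm holds its last target.

## Working session

There is one attempt and no reset: what is moved stays moved. The work goes in short steps, Python scripts to look and compute and a tool call to move; the robot and the scene stay as the last step left them, time stands still between calls to the robot, and variables do not carry over. Pictures are saved under pics/ and viewed, and the job is handed in when it is done.

Besides the shell and the picture viewer there is one more tool, called by a JSON object that holds its "api" and its "payload", one argument or row to a line. play_rows: Moves the arm, as the interface text tells. Its arguments: {"type":"object","properties":{"moves":{"type":"array"},"squeeze":{"type":"number"}},"required":["moves"]}

```bash
mkdir -p pics; ls; python3 - <<'E'
from station import ctrl, eyes, find_in, pinpoint
import cv2
o=ctrl.get_obs(); print(o['t'],o['tool_pos'],o['tool_rot'],o['opening'],ctrl.grasp_offset)
for c in('scene','top'):
    d=eyes.get_image(c); cv2.imwrite(f'pics/{c}0.png',d['img'][:,:,::-1]); print(c,d['camera_matrix'].tolist(),d['cam_to_world'].round(4).tolist())
    for q in('key_yellow_top','key_blue_top','key_red_top','card_top','clip_grip','clip_mouth','clip','clip_stand','printer','game_box','globe','mint_tin'):
        print(c,q,[(([round(float(v)) for v in r['point']]),round(float(r['score']),2)) for r in pinpoint(c,q)])
print(ctrl.get_obs()['t'])
E
```

```text
pics
0.0 [ 0.15503111 -0.6048049   0.23004689] [-0.26320546  2.09016843 -2.08571189] 0.0858636141760006 0.0187
scene [[388.437983765535, 0.0, 278.56409429836555], [0.0, 388.437983765535, 207.54945718572554], [0.0, 0.0, 1.0]] [[0.4025, -0.7152, 0.5714, 1.0916], [0.9154, 0.3213, -0.2426, -0.2446], [-0.0101, 0.6207, 0.784, 0.8375], [0.0, 0.0, 0.0, 1.0]]
scene key_yellow_top [([322, 173], 0.42)]
scene key_blue_top [([336, 167], 0.46)]
scene key_red_top [([348, 158], 0.61)]
scene card_top [([365, 180], 0.63)]
scene clip_grip [([222, 208], 0.9), ([364, 180], 0.52)]
scene clip_mouth [([227, 226], 0.76), ([403, 264], 0.69)]
scene clip [([223, 217], 0.89), ([226, 226], 0.56)]
scene clip_stand [([209, 183], 0.88), ([223, 236], 0.74), ([158, 254], 0.74), ([319, 173], 0.18)]
scene printer [([344, 191], 0.66)]
scene game_box [([405, 263], 0.95)]
scene globe []
scene mint_tin [([257, 322], 0.62)]
top [[507.69374996170865, 0.0, 273.2298779939261], [0.0, 507.69374996170865, 205.30561043592698], [0.0, 0.0, 1.0]] [[-0.0071, 0.9879, -0.1548, 0.42], [-0.9996, -0.0114, -0.0267, -0.0495], [-0.0281, 0.1545, 0.9876, 1.0807], [0.0, 0.0, 0.0, 1.0]]
top key_yellow_top [([190, 254], 0.68), ([331, 241], 0.58)]
top key_blue_top [([330, 242], 0.7), ([168, 262], 0.43), ([142, 268], 0.2)]
top key_red_top [([142, 270], 0.59)]
top card_top [([150, 213], 0.9)]
top clip_grip [([336, 235], 0.86)]
top clip_mouth [([330, 236], 0.58)]
top clip [([333, 238], 0.96)]
top clip_stand [([332, 325], 0.83), ([336, 241], 0.68)]
top printer [([171, 244], 0.97)]
top game_box [([164, 128], 0.85)]
top globe [([242, 120], 0.97)]
top mint_tin [([341, 123], 0.73)]
1.3
```

View pics/scene0.png

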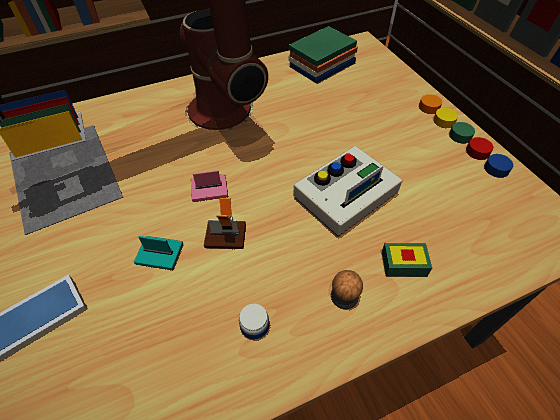

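View pics/top0.png

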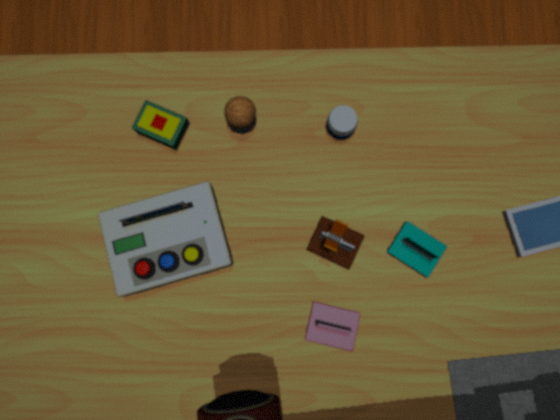

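The pictures show the printer at top (165,240), with red (144,268), blue (168,261) and yellow (193,254) keys. There are three stands in the top view: brown with the clip at (335,241), pink at (332,325) and turquoise at (417,248). The brown one with the orange clip fits the description. I'll confirm that in enlarged crops and measure.

```bash
cat > h.py <<'E'
import numpy as np, cv2
from station import ctrl, eyes
def cam(c):
    d=eyes.get_image(c); return d
def ray(d,p):
    K=d['camera_matrix'];T=d['cam_to_world']
    v=np.array([(p[0]-K[0,2])/K[0,0],-(p[1]-K[1,2])/K[1,1],-1.]); return T[:3,3],T[:3,:3]@v
def atz(d,p,z):
    o,v=ray(d,p); return o+v*(z-o[2])/v[2]
def proj(d,P):
    K=d['camera_matrix'];T=d['cam_to_world']
    c=T[:3,:3].T@(np.asarray(P,float)-T[:3,3]); return np.array([K[0,2]+K[0,0]*c[0]/-c[2],K[1,2]+K[1,1]*-c[1]/-c[2]])
def tri(d1,p1,d2,p2):
    A=[];b=[]
    for d,p in((d1,p1),(d2,p2)):
        o,v=ray(d,p);v=v/np.linalg.norm(v);M=np.eye(3)-np.outer(v,v);A.append(M);b.append(M@o)
    return np.linalg.lstsq(np.vstack(A),np.hstack(b),rcond=None)[0]
def crop(d,x0,y0,x1,y1,s,name,marks=()):
    im=cv2.resize(d['img'][y0:y1,x0:x1,::-1],None,fx=s,fy=s,interpolation=cv2.INTER_CUBIC)
    for m in marks: cv2.circle(im,(int((m[0]-x0+.5)*s),int((m[1]-y0+.5)*s)),3,(255,0,255),1)
    cv2.imwrite('pics/'+name,im)
E
python3 - <<'E'
from h import *
from station import regions_of
t=cam('top');s=cam('scene')
np.set_printoptions(precision=4,suppress=True)
# colour centroids of keys
for d,n,box in((t,'t',(120,240,215,285)),(s,'s',(310,150,360,190))):
    x0,y0,x1,y1=box
    hsv=cv2.cvtColor(d['img'][y0:y1,x0:x1],cv2.COLOR_RGB2HSV)
    for k,(lo,hi) in dict(red=(0,8),yellow=(22,35),blue=(100,125)).items():
        h=hsv[...,0]; m=(((h>=lo)&(h<=hi))|((k=='red')&(h>172)))&(hsv[...,1]>150)&(hsv[...,2]>90)
        nn,l,st,ce=cv2.connectedComponentsWithStats(m.astype(np.uint8))
        i=1+np.argmax(st[1:,4]); p=ce[i]+[x0,y0]; print(n,k,p,st[i,4],atz(d,p,.082))
for d,c in((t,'top'),(s,'scene')):
  for q in('clip_stand','printer','clip'):
    for r in regions_of(c,q)[:3]:
        m=r['pixels'].astype(np.uint8); cs,_=cv2.findContours(m,0,2); k=max(cs,key=cv2.contourArea)
        print(c,q,round(r['score'],2),cv2.minAreaRect(k))
crop(t,300,205,375,275,8,'tclip.png');crop(s,190,190,260,255,8,'sclip.png')
crop(t,90,175,240,300,5,'tpr.png');crop(s,285,140,410,240,6,'spr.png')
E
```

```text
t red [141.8864 267.7652] 132 [0.4551 0.237  0.082 ]
t yellow [190.8593 253.7259] 135 [0.4818 0.1406 0.082 ]
t blue [166.4286 260.746 ] 126 [0.4684 0.1887 0.082 ]
s red [348.6667 157.0556] 54 [0.4575 0.2371 0.082 ]
s yellow [322.4032 174.0323] 62 [0.4846 0.1412 0.082 ]
s blue [335.717  165.3962] 53 [0.471 0.189 0.082]
top clip_stand 0.8 ((417.0404052734375, 248.97628784179688), (50.26469802856445, 38.31687545776367), 33.023868560791016)
top clip_stand 0.74 ((335.3000183105469, 242.4000244140625), (48.299068450927734, 39.80200958251953), 26.56505012512207)
top clip_stand 0.68 ((332.5550842285156, 326.2719421386719), (49.94491195678711, 41.09560775756836), 13.5704345703125)
top clip 0.97 ((335.20001220703125, 235.10000610351562), (14.758047103881836, 28.621667861938477), 26.56505012512207)
scene clip_stand 0.86 ((224.71694946289062, 234.16087341308594), (40.599281311035156, 29.513134002685547), 2.8624050617218018)
scene clip_stand 0.8 ((158.09600830078125, 252.4720001220703), (44.363590240478516, 30.947185516357422), 10.30484676361084)
scene clip_stand 0.68 ((208.38211059570312, 184.61572265625), (28.9438533782959, 36.67543029785156), 82.40535736083984)
scene printer 0.97 ((346.9761657714844, 186.61285400390625), (67.96735382080078, 95.97418975830078), 53.56914138793945)
scene clip 0.75 ((224.5, 213.0), (30.0, 13.0), 90.0)
```

```bash
python3 -c "
import cv2,numpy as np
a=cv2.imread('pics/tclip.png');b=cv2.imread('pics/sclip.png');h=max(a.shape[0],b.shape[0])
f=lambda i:cv2.copyMakeBorder(i,0,h-i.shape[0],0,0,0)
x=np.hstack([f(a),f(b)]);cv2.imwrite('pics/clips.png',cv2.resize(x,None,fx=.68,fy=.68))"
```

```text
(no output)
```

View pics/clips.png

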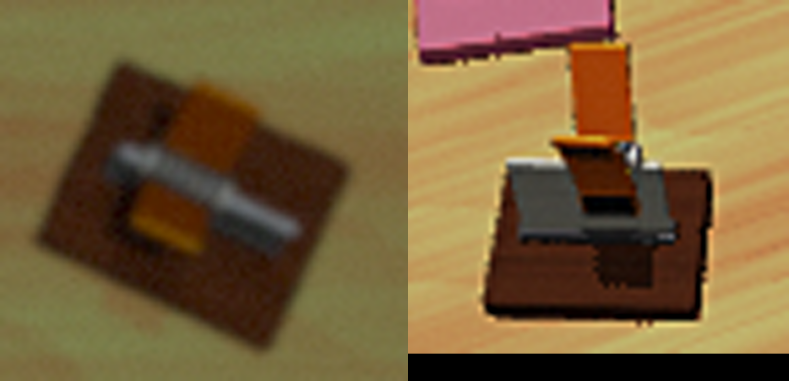

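View pics/tpr.png

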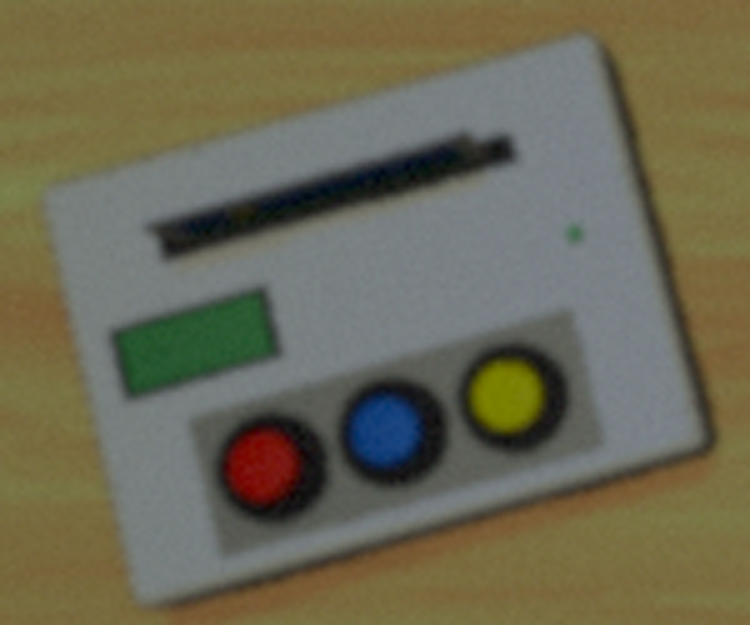

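View pics/spr.png

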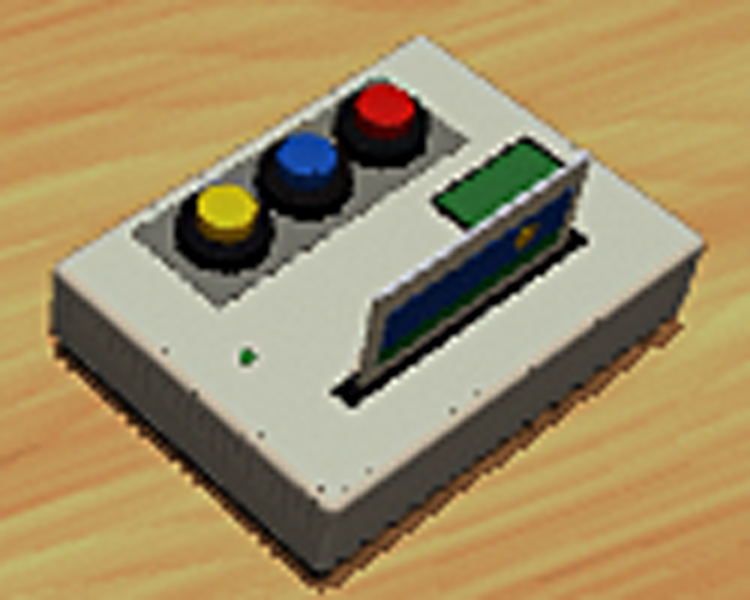

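Both crops agree. The clip with upright orange handles sits on the dark brown stand's blade. Keys run red, blue, yellow from left to right in the top view.

```bash
python3 - <<'E'
from h import *
from scipy.spatial.transform import Rotation as R
np.set_printoptions(precision=4,suppress=True)
t=cam('top');s=cam('scene')
o=ctrl.get_obs(); print(o['t'],R.from_rotvec(o['tool_rot']).as_matrix())
a,b=atz(s,(347.3,189.8),.118),atz(s,(382.5,166),.118); print('card scene',a,b,(a+b)/2,np.linalg.norm(a-b),np.degrees(np.arctan2(*(b-a)[:2]))) 
print(atz(t,(150,213),.118),atz(s,(365,180),.118))
P=[atz(t,p,.123) for p in((335.8,220.6),(348.2,225.6),(324.3,245.8),(336.8,251))]
print('clip handles',P,np.mean(P,0)); print(np.linalg.norm(P[0]-P[2]),np.linalg.norm(P[0]-P[1]))
dv=(P[0]+P[1]-P[2]-P[3]); print('clip x yaw',np.degrees(np.arctan2(dv[1],dv[0])))
# stand foot corners top z=.014 from crop
C=[atz(t,(300+x/5.44-.5,205+y/5.44-.5),.014) for x,y in((122,62),(350,165),(268,350),(38,240))]
print('foot',C,np.mean(C,0))
for i,j in((0,1),(3,2)): d=C[i]-C[j]; print(np.linalg.norm(d),np.degrees(np.arctan2(-d[0],d[1])))
for i,j in((0,3),(1,2)): d=C[i]-C[j]; print(np.linalg.norm(d),np.degrees(np.arctan2(d[1],d[0])))
print(tri(t,(336,235),s,(222,208)), tri(t,(333,238),s,(223,217)))
E
```

```text
1.8 [[-0.9687 -0.      0.2482]
 [-0.2482  0.     -0.9687]
 [ 0.     -1.     -0.    ]]
card scene [0.5854 0.1537 0.118 ] [0.5519 0.2767 0.118 ] [0.5686 0.2152 0.118 ] 0.12750576905706515 -15.196678488935078
[0.5586 0.2144 0.118 ] [0.5753 0.2101 0.118 ]
clip handles [array([ 0.5394, -0.142 ,  0.123 ]), array([ 0.5296, -0.1651,  0.123 ]), array([ 0.4919, -0.1192,  0.123 ]), array([ 0.4819, -0.1424,  0.123 ])] [ 0.5107 -0.1422  0.123 ]
0.05271222850294648 0.025097786799686828
clip x yaw -25.566882264233136
foot [array([ 0.5633, -0.1235,  0.014 ]), array([ 0.5223, -0.2104,  0.014 ]), array([ 0.4517, -0.1767,  0.014 ]), array([ 0.4945, -0.0897,  0.014 ])] [ 0.508  -0.1501  0.014 ]
0.09603794249036202 -25.287555511142322
0.0969467565378448 -26.17523558869471
0.07666664648403909 -26.15935070344213
0.07816016600299361 -25.484976869933362
[ 0.5124 -0.1433  0.1162] [ 0.5098 -0.1429  0.0776]
```

{"api": "play_rows", "payload": {
  "moves": [
    {"x":1.6,"y":3.7,"turn":2.5,"jaw":0},
    {"x":1.6,"y":3.7,"turn":2.5,"jaw":0},
    {"x":1.6,"y":3.7,"turn":2.5,"jaw":0},
    {"x":1.6,"y":3.7,"turn":2.5,"jaw":0},
    {"x":1.6,"y":3.7,"turn":2.5,"jaw":0},
    {"x":1.6,"y":3.7,"turn":2.5,"jaw":0},
    {"x":1.6,"y":3.7,"turn":2.5,"jaw":0},
    {"x":1.6,"y":3.7,"turn":2.5,"jaw":0}
  ]
}}

```text
invalid input
```

{"api": "play_rows", "payload": {
  "moves": [
    {"x":1.6,"y":3.7,"turn":2.5,"jaw":0},
    {"x":1.6,"y":3.7,"turn":2.5,"jaw":0},
    {"x":1.6,"y":3.7,"turn":2.5,"jaw":0},
    {"x":1.6,"y":3.7,"turn":2.5,"jaw":0},
    {"x":1.6,"y":3.7,"turn":2.5,"jaw":0},
    {"x":1.6,"y":3.7,"turn":2.5,"jaw":0},
    {"x":1.6,"y":3.7,"turn":2.5,"jaw":0},
    {"x":1.6,"y":3.7,"turn":2.5,"jaw":0}
  ]
}}

```text
invalid input
```

{"api": "play_rows", "payload": {
  "moves": [
    {"x":1.6,"y":3.7,"z":0,"turn":2.5,"jaw":0},
    {"x":1.6,"y":3.7,"z":0,"turn":2.5,"jaw":0},
    {"x":1.6,"y":3.7,"z":0,"turn":2.5,"jaw":0},
    {"x":1.6,"y":3.7,"z":0,"turn":2.5,"jaw":0}
  ]
}}

```text
t: 2.13
tool_pos: [0.2194, -0.4559, 0.231]
tool_rot: [-0.43, 1.986, -1.985]
contact_force: [1.5, 0.3, 1.1]
opening: 0.0387
```

{"api": "play_rows", "payload": {
  "moves": [
    {"x":1.6,"y":3.7,"z":0,"turn":2.5,"jaw":0},
    {"x":1.6,"y":3.7,"z":0,"turn":2.5,"jaw":0},
    {"x":1.6,"y":3.7,"z":0,"turn":2.5,"jaw":0},
    {"x":1.6,"y":3.7,"z":0,"turn":2.5,"jaw":0},
    {"x":1.6,"y":3.7,"z":0,"turn":2.5,"jaw":0},
    {"x":1.6,"y":3.7,"z":0,"turn":2.5,"jaw":0},
    {"x":1.6,"y":3.7,"z":0,"turn":2.5,"jaw":0},
    {"x":1.6,"y":3.7,"z":0,"turn":2.5,"jaw":0}
  ]
}}

```text
t: 2.8
tool_pos: [0.3474, -0.1597, 0.2317]
tool_rot: [-0.721, 1.765, -1.767]
contact_force: [0.8, -0.0, 0.3]
opening: 0.0
```

{"api": "play_rows", "payload": {
  "moves": [
    {"x":1.6,"y":3.7,"z":0,"turn":2.5,"jaw":0},
    {"x":1.6,"y":3.7,"z":0,"turn":2.5,"jaw":0},
    {"x":1.6,"y":3.7,"z":0,"turn":2.5,"jaw":0},
    {"x":1.6,"y":3.7,"z":0,"turn":2.5,"jaw":0},
    {"x":1.6,"y":3.7,"z":-1,"turn":2.5,"jaw":0},
    {"x":1.6,"y":3.7,"z":-2,"turn":2.5,"jaw":0},
    {"x":1.6,"y":3.7,"z":-2,"turn":2.5,"jaw":0},
    {"x":0,"y":0,"z":-2,"turn":0,"jaw":0}
  ]
}}

```text
t: 3.47
tool_pos: [0.4584, 0.0971, 0.1644]
tool_rot: [-0.937, 1.555, -1.554]
contact_force: [-0.9, -0.5, -0.7]
opening: 0.0003
```

{"api": "play_rows", "payload": {
  "moves": [
    {"x":1.2,"y":2.2,"z":-2,"turn":0,"jaw":0},
    {"x":1.2,"y":2.2,"z":-2,"turn":0,"jaw":0},
    {"x":0,"y":0,"z":-2,"turn":0,"jaw":0},
    {"x":0,"y":0,"z":0,"turn":0,"jaw":0}
  ]
}}

```text
t: 3.8
tool_pos: [0.4778, 0.1366, 0.0997]
tool_rot: [-0.945, 1.565, -1.559]
contact_force: [-1.0, -0.6, -0.7]
opening: -0.0002
```

```bash
python3 - <<'E'
from h import *
t=cam('top');s=cam('scene')
o=ctrl.get_obs();print(o['tool_pos'],o['contact_force'])
p=o['tool_pos']
a,b=s,t
crop(a,290,120,400,210,7,'p1.png',[proj(a,p)])
E
```

```text
[0.48008187 0.13597296 0.10378912] [-0.40977489 -0.34344762 -0.02334235]
```

View pics/p1.png

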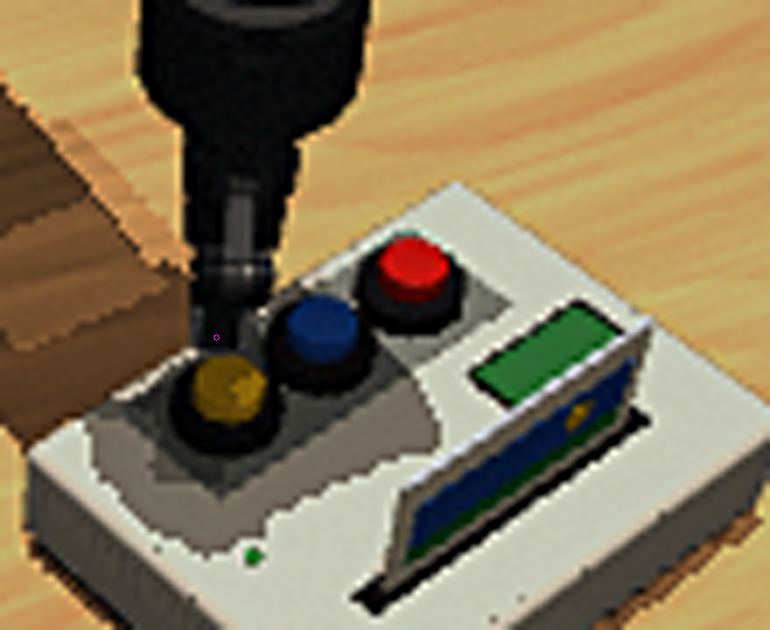

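The closed fingers hover just above and slightly short of the yellow key, at crop (220,350). I'll nudge +x and +y, then press.

{"api": "play_rows", "payload": {
  "moves": [
    {"x":0.3,"y":0.5,"z":-1,"turn":0,"jaw":0},
    {"x":0,"y":0,"z":-0.7,"turn":0,"jaw":0},
    {"x":0,"y":0,"z":0,"turn":0,"jaw":0},
    {"x":0,"y":0,"z":0,"turn":0,"jaw":0},
    {"x":0,"y":0,"z":0,"turn":0,"jaw":0}
  ]
}}

```text
t: 4.32
tool_pos: [0.484, 0.1409, 0.0877]
tool_rot: [-0.935, 1.561, -1.561]
contact_force: [-0.0, -0.1, 0.8]
opening: 0.0001
```

{"api": "play_rows", "payload": {
  "moves": [
    {"x":0,"y":0,"z":-0.4,"turn":0,"jaw":0},
    {"x":0,"y":0,"z":-0.3,"turn":0,"jaw":0},
    {"x":0,"y":0,"z":-0.2,"turn":0,"jaw":0},
    {"x":0,"y":0,"z":-0.1,"turn":0,"jaw":0},
    {"x":0,"y":0,"z":0,"turn":0,"jaw":0},
    {"x":0,"y":0,"z":0,"turn":0,"jaw":0}
  ]
}}

```text
t: 4.82
tool_pos: [0.4843, 0.1411, 0.0779]
tool_rot: [-0.935, 1.56, -1.561]
contact_force: [-0.4, -0.8, 4.2]
opening: 0.0003
```

{"api": "play_rows", "payload": {
  "moves": [
    {"x":0,"y":0,"z":-0.2,"turn":0,"jaw":0},
    {"x":0,"y":0,"z":0,"turn":0,"jaw":0},
    {"x":0,"y":0,"z":0,"turn":0,"jaw":0}
  ]
}}

```text
t: 5.07
tool_pos: [0.4843, 0.1411, 0.076]
tool_rot: [-0.935, 1.56, -1.561]
contact_force: [-0.4, -2.0, 5.7]
opening: -0.0003
```

{"api": "play_rows", "payload": {
  "moves": [
    {"x":0,"y":0,"z":2.5,"turn":0,"jaw":0},
    {"x":0,"y":0,"z":0,"turn":0,"jaw":0},
    {"x":-0.7,"y":2.4,"z":0,"turn":0,"jaw":0},
    {"x":-0.7,"y":2.4,"z":0,"turn":0,"jaw":0},
    {"x":0,"y":0,"z":0,"turn":0,"jaw":0},
    {"x":0,"y":0,"z":-0.8,"turn":0,"jaw":0},
    {"x":0,"y":0,"z":-0.8,"turn":0,"jaw":0},
    {"x":0,"y":0,"z":0,"turn":0,"jaw":0}
  ]
}}

```text
t: 5.73
tool_pos: [0.4684, 0.1882, 0.0815]
tool_rot: [-0.939, 1.563, -1.561]
contact_force: [-1.1, -0.0, 0.6]
opening: -0.0002
```

{"api": "play_rows", "payload": {
  "moves": [
    {"x":0,"y":0,"z":-0.4,"turn":0,"jaw":0},
    {"x":0,"y":0,"z":-0.3,"turn":0,"jaw":0},
    {"x":0,"y":0,"z":-0.2,"turn":0,"jaw":0},
    {"x":0,"y":0,"z":0,"turn":0,"jaw":0},
    {"x":0,"y":0,"z":0,"turn":0,"jaw":0},
    {"x":0,"y":0,"z":0,"turn":0,"jaw":0}
  ]
}}

```text
t: 6.23
tool_pos: [0.4697, 0.1885, 0.076]
tool_rot: [-0.937, 1.561, -1.562]
contact_force: [-3.8, -1.8, 7.3]
opening: -0.0001
```

{"api": "play_rows", "payload": {
  "moves": [
    {"x":0,"y":0,"z":2.5,"turn":0,"jaw":0},
    {"x":0,"y":0,"z":0,"turn":0,"jaw":0},
    {"x":-0.7,"y":2.4,"z":0,"turn":0,"jaw":0},
    {"x":-0.7,"y":2.4,"z":0,"turn":0,"jaw":0},
    {"x":0,"y":0,"z":0,"turn":0,"jaw":0},
    {"x":0,"y":0,"z":-0.8,"turn":0,"jaw":0},
    {"x":0,"y":0,"z":-0.8,"turn":0,"jaw":0},
    {"x":0,"y":0,"z":0,"turn":0,"jaw":0}
  ]
}}

```text
t: 6.9
tool_pos: [0.4547, 0.236, 0.0817]
tool_rot: [-0.938, 1.563, -1.562]
contact_force: [-0.4, 0.6, 0.6]
opening: 0.0002
```

{"api": "play_rows", "payload": {
  "moves": [
    {"x":0,"y":0,"z":-0.4,"turn":0,"jaw":0},
    {"x":0,"y":0,"z":-0.3,"turn":0,"jaw":0},
    {"x":0,"y":0,"z":-0.2,"turn":0,"jaw":0},
    {"x":0,"y":0,"z":0,"turn":0,"jaw":0},
    {"x":0,"y":0,"z":0,"turn":0,"jaw":0},
    {"x":0,"y":0,"z":0,"turn":0,"jaw":0}
  ]
}}

```text
t: 7.4
tool_pos: [0.4559, 0.2365, 0.076]
tool_rot: [-0.936, 1.561, -1.562]
contact_force: [-3.6, -3.2, 7.5]
opening: -0.0002
```

All three keys reached full travel. I'll lift and go to the clip.

{"api": "play_rows", "payload": {
  "moves": [
    {"x":0,"y":0,"z":4,"turn":0,"jaw":0},
    {"x":0,"y":0,"z":4,"turn":0,"jaw":0},
    {"x":0,"y":0,"z":4,"turn":0,"jaw":0},
    {"x":0.5,"y":-3.5,"z":1,"turn":0,"jaw":8.5},
    {"x":0.5,"y":-3.5,"z":0,"turn":0,"jaw":8.5},
    {"x":0.5,"y":-3.5,"z":0,"turn":0,"jaw":8.5},
    {"x":0.5,"y":-3.5,"z":0,"turn":0,"jaw":8.5},
    {"x":0.5,"y":-3.5,"z":0,"turn":0,"jaw":8.5}
  ]
}}

```text
t: 8.07
tool_pos: [0.4808, 0.0603, 0.2053]
tool_rot: [-0.935, 1.56, -1.561]
contact_force: [1.1, 0.1, 1.8]
opening: 0.0603
```

{"api": "play_rows", "payload": {
  "moves": [
    {"x":0.5,"y":-3.4,"z":0,"turn":0,"jaw":8.5},
    {"x":0.5,"y":-3.4,"z":0,"turn":0,"jaw":8.5},
    {"x":0.5,"y":-3.4,"z":0,"turn":0,"jaw":8.5},
    {"x":0.5,"y":-3.4,"z":0,"turn":0,"jaw":8.5},
    {"x":0.5,"y":-3.4,"z":0,"turn":0,"jaw":8.5},
    {"x":0.5,"y":-3.4,"z":0,"turn":0,"jaw":8.5},
    {"x":0,"y":0,"z":0,"turn":0,"jaw":8.5},
    {"x":0,"y":0,"z":0,"turn":0,"jaw":8.5}
  ]
}}

```text
t: 8.73
tool_pos: [0.5106, -0.1435, 0.2047]
tool_rot: [-0.933, 1.564, -1.563]
contact_force: [-0.7, 0.7, -0.1]
opening: 0.0849
```

```bash
python3 - <<'E'
from h import *
from scipy.spatial.transform import Rotation as R
t=cam('top');s=cam('scene')
o=ctrl.get_obs();print(o['t'],o['tool_pos'],o['opening'],R.from_rotvec(o['tool_rot']).as_matrix()[:,2],o['q'])
crop(s,170,130,280,250,5,'c1.png',[proj(s,o['tool_pos']),proj(s,(.511,-.1425,.123))])
E
```

```text
8.8333 [ 0.51051725 -0.14155996  0.20484578] 0.0848577180309169 [ 8.81761353e-01 -4.71695342e-01 -6.49108073e-04] [-4.11244070e-01 -1.58776308e-01  1.86081282e+00  4.40148917e-04
  1.44017237e+00  7.99111701e-02]
```

View pics/c1.png

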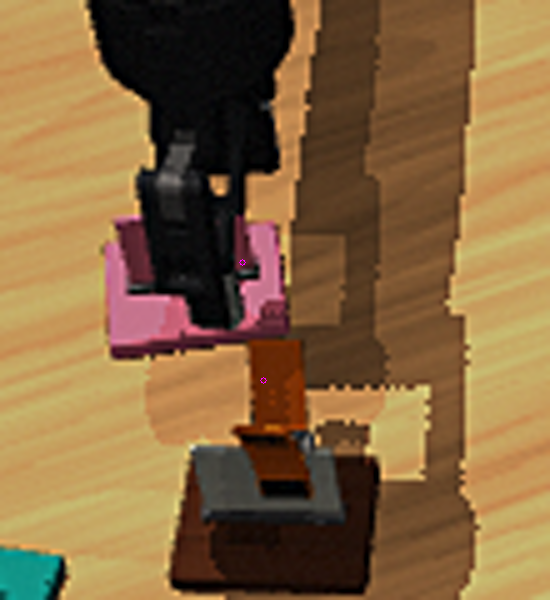

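{"api": "play_rows", "payload": {
  "moves": [
    {"x":0.15,"y":0,"z":-2,"turn":2.5,"jaw":8.5},
    {"x":0,"y":0,"z":-2,"turn":0,"jaw":8.5},
    {"x":0,"y":0,"z":-2,"turn":0,"jaw":8.5},
    {"x":0,"y":0,"z":0,"turn":0,"jaw":8.5},
    {"x":0,"y":0,"z":0,"turn":0,"jaw":8.5}
  ]
}}

```text
t: 9.25
tool_pos: [0.5113, -0.1403, 0.1441]
tool_rot: [-0.966, 1.532, -1.527]
contact_force: [0.9, 0.5, 0.3]
opening: 0.0851
```

```bash
python3 - <<'E'
from h import *
from scipy.spatial.transform import Rotation as R
t=cam('top');s=cam('scene')
o=ctrl.get_obs();print(o['t'],o['tool_pos'],o['opening'],R.from_rotvec(o['tool_rot']).as_matrix()[:,2])
crop(s,180,150,270,250,6,'c2.png');crop(t,290,190,390,280,7,'c3.png')
E
```

```text
9.35 [ 0.51298488 -0.14141418  0.14667477] 0.08505104280452284 [ 0.90213054 -0.43145853  0.00200865]
```

View pics/c2.png

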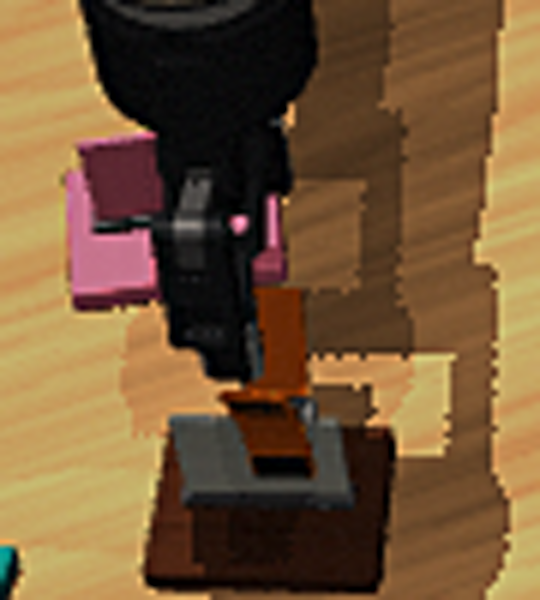

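View pics/c3.png

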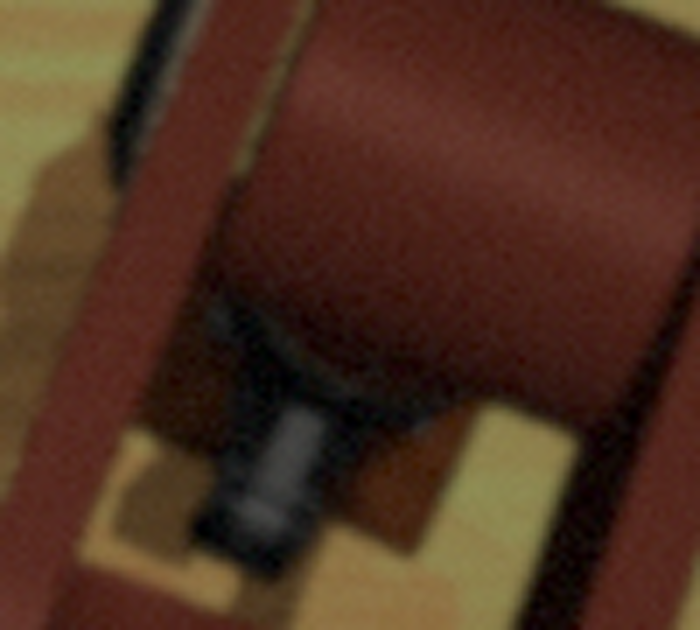

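{"api": "play_rows", "payload": {
  "moves": [
    {"x":0,"y":0,"z":-1.5,"turn":0,"jaw":8.5},
    {"x":0,"y":0,"z":-1,"turn":0,"jaw":8.5},
    {"x":0,"y":0,"z":-1,"turn":0,"jaw":8.5},
    {"x":0,"y":0,"z":0,"turn":0,"jaw":8.5}
  ]
}}

```text
t: 9.68
tool_pos: [0.511, -0.1413, 0.1083]
tool_rot: [-0.965, 1.534, -1.528]
contact_force: [-0.4, -0.1, -0.8]
opening: 0.0846
```

```bash
python3 - <<'E'
from h import *
s=cam('scene')
o=ctrl.get_obs();print(o['t'],o['tool_pos'],o['opening'],o['contact_force'])
crop(s,180,150,270,250,6,'c4.png')
E
```

```text
9.7333 [ 0.51149208 -0.14152264  0.1092126 ] 0.08521575827139352 [-0.42020062 -0.30221498 -0.02609938]
```

View pics/c4.png

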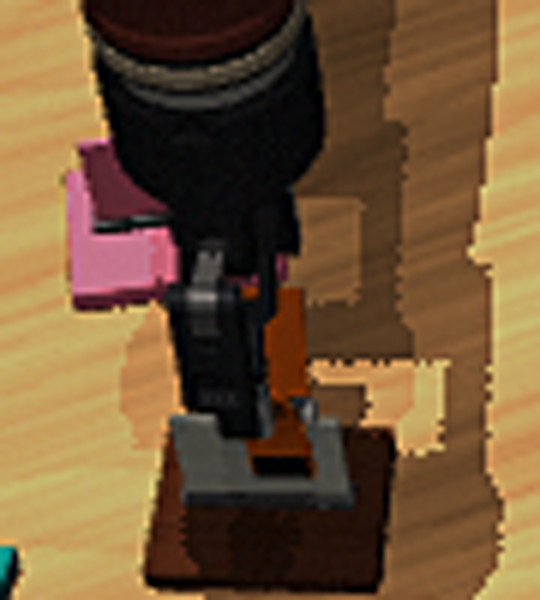

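```bash
python3 - <<'E'
from h import *
from scipy.spatial.transform import Rotation as R
s=cam('scene')
o=ctrl.get_obs();p=o['tool_pos'];M=R.from_rotvec(o['tool_rot']).as_matrix()
z=M[:,2];x=M[:,0];up=np.array([0,0,1.])
f=[p+z*d+x*w+up*.013 for d in(.0425,.057) for w in(-.011,.011)]
f2=[p-z*d+x*w+up*.013 for d in(.0425,) for w in(-.011,.011)]
c=np.array([.511,-.1425,0]);cx=np.array([.902,-.432,0]);cy=np.array([.432,.902,0])
h=[c+cx*d+cy*w+up*.123 for d in(-.0285,.0285) for w in(-.013,.013)]
for q in (f,f2,h): print([(np.array(proj(s,a))-[180,150])*6 for a in q])
crop(s,180,150,270,250,6,'c5.png',[proj(s,a) for a in f+f2+h])
E
```

```text
[array([270.87725795, 422.61140312]), array([213.54384318, 421.42459351]), array([266.33839206, 453.49760374]), array([208.4238588 , 452.27672663])]
[array([295.74401326, 253.39741628]), array([241.59563544, 252.38938439])]
[array([229.72246203, 277.68197099]), array([294.28702098, 278.86992092]), array([210.71854347, 390.8109835 ]), array([277.80759258, 392.13753278])]
```

View pics/c5.png

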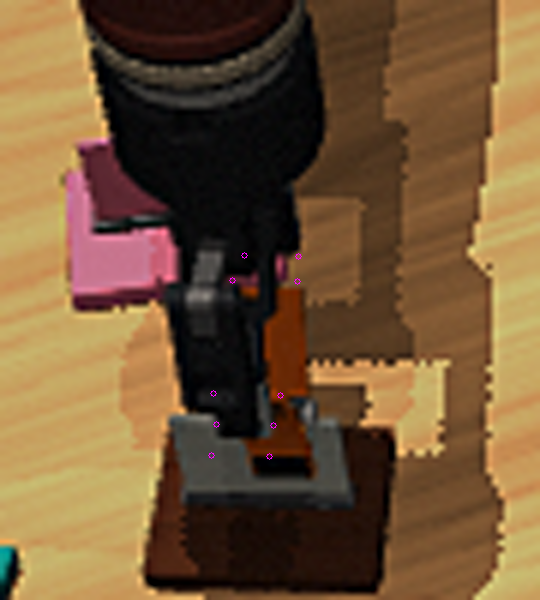

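The pads bracket the handles to within about 2 mm, at crop (245,430) against the handle. I'll descend the last 2 cm and squeeze.

{"api": "play_rows", "payload": {
  "moves": [
    {"x":0,"y":0.1,"z":-1,"turn":0,"jaw":8.5},
    {"x":0,"y":0,"z":-0.9,"turn":0,"jaw":8.5},
    {"x":0,"y":0,"z":0,"turn":0,"jaw":8.5},
    {"x":0,"y":0,"z":0,"turn":0,"jaw":8.5}
  ]
}}

```text
t: 10.12
tool_pos: [0.5115, -0.1406, 0.0902]
tool_rot: [-0.965, 1.532, -1.529]
contact_force: [0.7, 1.1, -0.4]
opening: 0.0849
```

{"api": "play_rows", "payload": {
  "moves": [
    {"x":0,"y":0,"z":0,"turn":0,"jaw":5.5},
    {"x":0,"y":0,"z":0,"turn":0,"jaw":5.5},
    {"x":0,"y":0,"z":0,"turn":0,"jaw":5.5},
    {"x":0,"y":0,"z":0,"turn":0,"jaw":5.5}
  ],
  "squeeze": 30
}}

```text
t: 10.45
tool_pos: [0.5127, -0.1411, 0.0922]
tool_rot: [-0.963, 1.53, -1.531]
contact_force: [-0.7, -0.5, 2.6]
opening: 0.0553
```

{"api": "play_rows", "payload": {
  "moves": [
    {"x":0,"y":0,"z":0,"turn":0,"jaw":4.5},
    {"x":0,"y":0,"z":0,"turn":0,"jaw":4.0},
    {"x":0,"y":0,"z":0,"turn":0,"jaw":3.5},
    {"x":0,"y":0,"z":0,"turn":0,"jaw":3.5},
    {"x":0,"y":0,"z":0,"turn":0,"jaw":3.5}
  ]
}}

```text
t: 10.87
tool_pos: [0.5143, -0.1418, 0.0941]
tool_rot: [-0.96, 1.526, -1.534]
contact_force: [-0.2, -0.6, 7.7]
opening: 0.0352
```

{"api": "play_rows", "payload": {
  "moves": [
    {"x":0,"y":0,"z":0.4,"turn":0,"jaw":3.5},
    {"x":0,"y":0,"z":0,"turn":0,"jaw":3.5}
  ]
}}

```text
t: 11.03
tool_pos: [0.5126, -0.1411, 0.096]
tool_rot: [-0.963, 1.53, -1.531]
contact_force: [1.1, 0.4, 0.1]
opening: 0.0351
```

```bash
python3 - <<'E'
from h import *
s=cam('scene')
o=ctrl.get_obs();print(o['t'],o['tool_pos'],o['tool_rot'],o['opening'],o['contact_force'])
crop(s,180,150,270,250,6,'c6.png')
E
```

```text
11.0833 [ 0.51221991 -0.14088166  0.09536638] [-0.9632002   1.53039396 -1.53069315] 0.03480120744298566 [-0.12418569  0.3779782  -0.96750277]
```

View pics/c6.png

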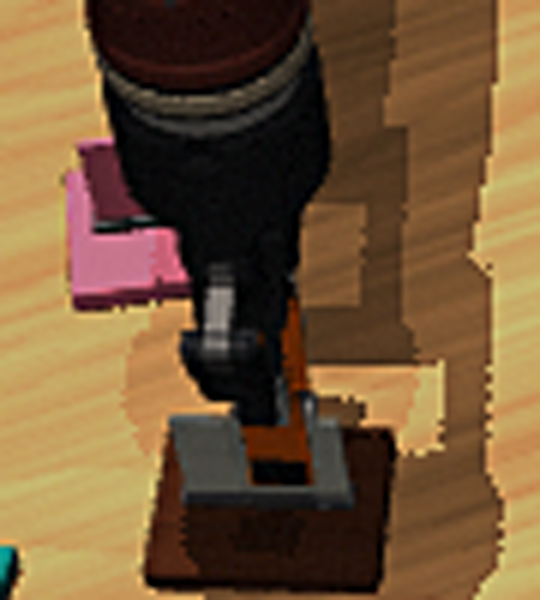

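The handles are closing evenly and the clip is still seated (crop 280,440). I'll close fully.

{"api": "play_rows", "payload": {
  "moves": [
    {"x":0,"y":0,"z":0,"turn":0,"jaw":3.0},
    {"x":0,"y":0,"z":0.1,"turn":0,"jaw":2.5},
    {"x":0,"y":0,"z":0,"turn":0,"jaw":2.0},
    {"x":0,"y":0,"z":0.1,"turn":0,"jaw":1.5},
    {"x":0,"y":0,"z":0,"turn":0,"jaw":1.0},
    {"x":0,"y":0,"z":0,"turn":0,"jaw":1.0}
  ],
  "squeeze": 30
}}

```text
t: 11.58
tool_pos: [0.512, -0.1408, 0.0969]
tool_rot: [-0.964, 1.531, -1.53]
contact_force: [-1.2, -0.4, -0.8]
opening: 0.0207
```

{"api": "play_rows", "payload": {
  "moves": [
    {"x":0,"y":0,"z":0.5,"turn":0,"jaw":1.0},
    {"x":0,"y":0,"z":1.5,"turn":0,"jaw":1.0},
    {"x":0,"y":0,"z":2,"turn":0,"jaw":1.0},
    {"x":0,"y":0,"z":2.5,"turn":0,"jaw":1.0},
    {"x":0,"y":0,"z":2.5,"turn":0,"jaw":1.0},
    {"x":0,"y":0,"z":2.5,"turn":0,"jaw":1.0},
    {"x":0,"y":0,"z":0,"turn":0,"jaw":1.0},
    {"x":0,"y":0,"z":0,"turn":0,"jaw":1.0}
  ]
}}

```text
t: 12.25
tool_pos: [0.5132, -0.1413, 0.2144]
tool_rot: [-0.961, 1.527, -1.533]
contact_force: [-0.3, -0.5, -0.2]
opening: 0.0207
```

```bash
python3 - <<'E'
from h import *
s=cam('scene');t=cam('top')
o=ctrl.get_obs();print(o['t'],o['tool_pos'],o['tool_rot'],o['opening'],o['contact_force'])
crop(s,170,120,280,240,5,'c7.png')
E
```

```text
12.35 [ 0.51161859 -0.1406373   0.21106846] [-0.96442062  1.53223077 -1.52948061] 0.020689728137271893 [-0.84936495 -0.47398367 -0.64585194]
```

View pics/c7.png

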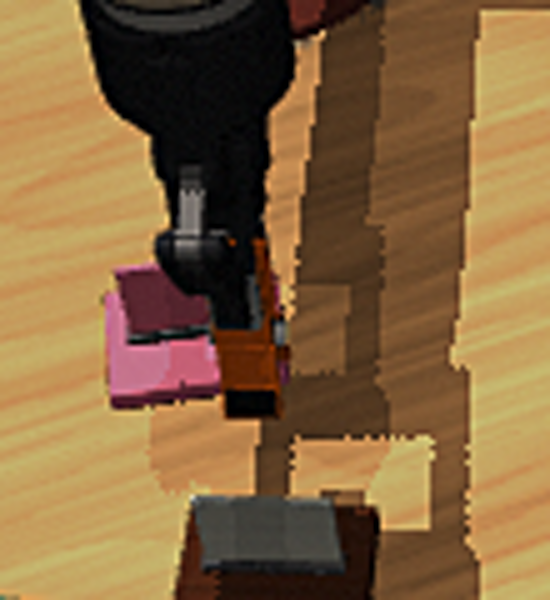

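The clip is held squeezed, clear of the blade (jaw tips at crop (252,415), blade top at 500). I'll carry it to the card, above its top edge.

{"api": "play_rows", "payload": {
  "moves": [
    {"x":0.5,"y":2.5,"z":0.5,"turn":3,"jaw":1.0},
    {"x":0.5,"y":3,"z":0.5,"turn":3.5,"jaw":1.0},
    {"x":0.5,"y":3,"z":0.3,"turn":3.5,"jaw":1.0},
    {"x":0.5,"y":3,"z":0,"turn":3.5,"jaw":1.0},
    {"x":0.5,"y":3,"z":0,"turn":3.5,"jaw":1.0},
    {"x":0.5,"y":3,"z":0,"turn":3.5,"jaw":1.0},
    {"x":0.5,"y":3,"z":0,"turn":3.5,"jaw":1.0},
    {"x":0.5,"y":3,"z":0,"turn":3.5,"jaw":1.0}
  ]
}}

```text
t: 13.02
tool_pos: [0.5511, 0.0956, 0.2227]
tool_rot: [-1.229, 1.186, -1.181]
contact_force: [0.3, 0.2, -0.5]
opening: 0.021
```

{"api": "play_rows", "payload": {
  "moves": [
    {"x":0.4,"y":3,"z":0,"turn":3.5,"jaw":1.0},
    {"x":0.4,"y":3,"z":0,"turn":3.5,"jaw":1.0},
    {"x":0.3,"y":3,"z":0,"turn":3.5,"jaw":1.0},
    {"x":0.3,"y":2,"z":0,"turn":3,"jaw":1.0},
    {"x":0,"y":1,"z":0,"turn":0,"jaw":1.0},
    {"x":0,"y":0,"z":0,"turn":0,"jaw":1.0},
    {"x":0,"y":0,"z":0,"turn":0,"jaw":1.0},
    {"x":0,"y":0,"z":0,"turn":0,"jaw":1.0}
  ]
}}

```text
t: 13.68
tool_pos: [0.5659, 0.2129, 0.2244]
tool_rot: [-1.325, 1.011, -1.01]
contact_force: [-0.4, 0.6, -0.3]
opening: 0.0208
```

```bash
python3 - <<'E'
from h import *
from scipy.spatial.transform import Rotation as R
s=cam('scene');t=cam('top')
o=ctrl.get_obs();M=R.from_rotvec(o['tool_rot']).as_matrix();print(o['t'],o['tool_pos'],M,np.degrees(np.arctan2(M[1,2],M[0,2])),o['opening'],o['contact_force'])
p=o['tool_pos']
crop(s,300,70,420,220,5,'d1.png',[proj(s,p+[0,0,-.059]),proj(s,(.5665,.2155,.118))])
crop(t,90,150,240,290,5,'d2.png')
E
```

```text
13.7833 [0.56619052 0.21278934 0.22503271] [[ 2.63043845e-01 -4.19372140e-04  9.64783789e-01]
 [-9.64783831e-01 -4.33087514e-04  2.63043668e-01]
 [ 3.07522627e-04 -9.99999818e-01 -5.18524465e-04]] 15.250741677516924 0.020721417720575442 [-0.02398933 -0.09260252 -0.65164342]
```

View pics/d1.png

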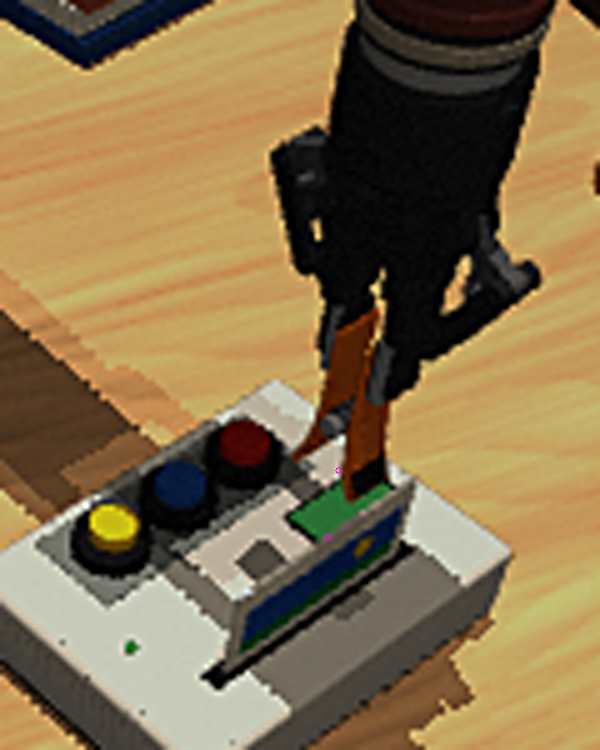

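View pics/d2.png

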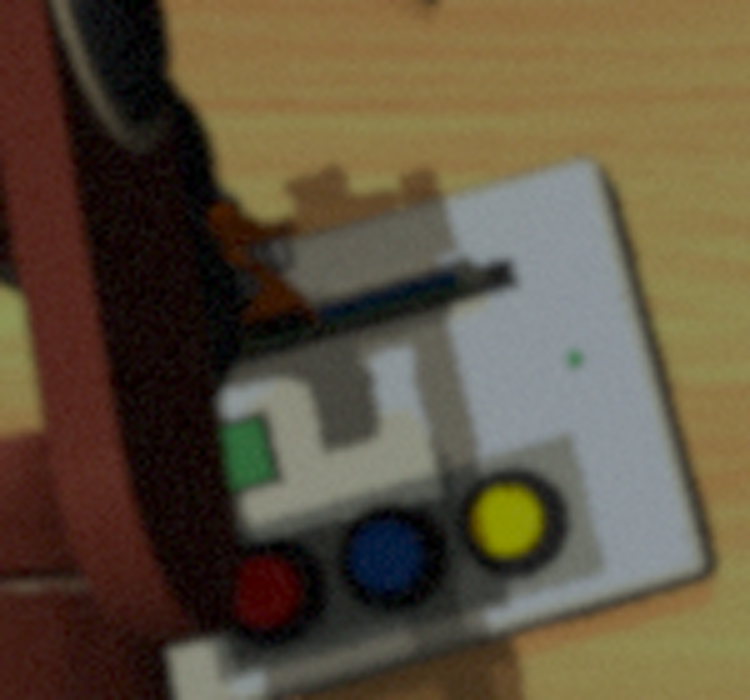

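```bash
cat >> h.py <<'E'
def model(o,card=(.5665,.2155),yaw=15.3,mz=-.059):
    from scipy.spatial.transform import Rotation as R
    M=R.from_rotvec(o['tool_rot']).as_matrix();p=o['tool_pos']
    z=M[:,2];x=M[:,0];m=p+[0,0,mz]
    tips=[m+z*a+x*b for a in(-.0155,.0155) for b in(-.013,.013)]
    c=np.array([*card,.118]);th=np.radians(yaw);cx=np.array([np.cos(th),np.sin(th),0]);cy=np.array([-np.sin(th),np.cos(th),0])
    return tips,[c+cy*b+cx*a for a in(-.0015,.0015) for b in(-.065,0,.065)]
E
python3 - <<'E'
from h import *
s=cam('scene');t=cam('top');o=ctrl.get_obs()
a,b=model(o)
crop(s,330,130,400,200,8,'e1.png',[proj(s,v) for v in a+b])
crop(t,90,160,210,240,6,'e2.png',[proj(t,v) for v in a+b])
E
```

```text
(no output)
```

View pics/e1.png

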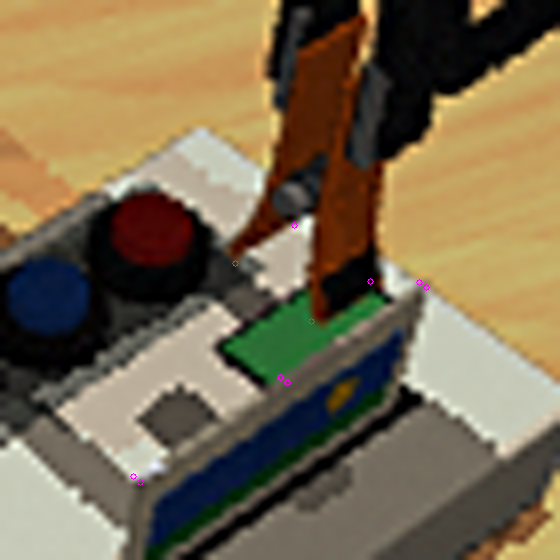

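View pics/e2.png

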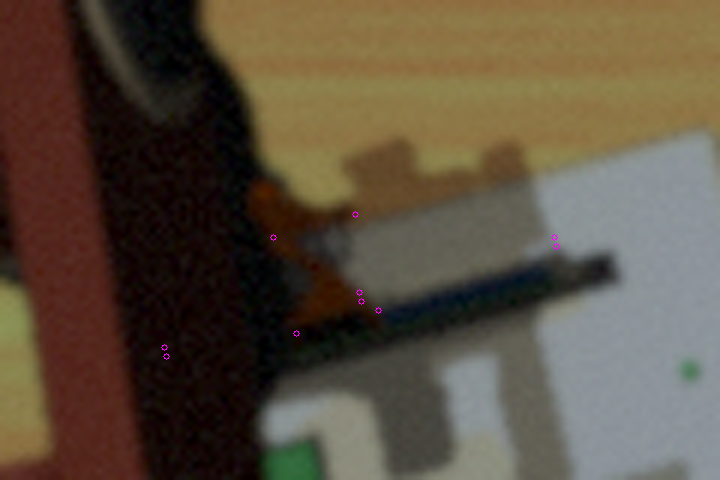

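```bash
python3 - <<'E'
from h import *
s=cam('scene');t=cam('top');o=ctrl.get_obs();print(o['tool_pos'])
a,b=model(o)
crop(s,335,150,400,205,12,'f1.png',[proj(s,v) for v in a+b])
d=dict(t); im=cv2.convertScaleAbs(t['img'],alpha=1.8,beta=10); d['img']=im
crop(d,125,185,200,230,10,'f2.png',[proj(t,v) for v in a+b])
E
```

```text
[0.56634404 0.21340446 0.22543149]
```

View pics/f1.png

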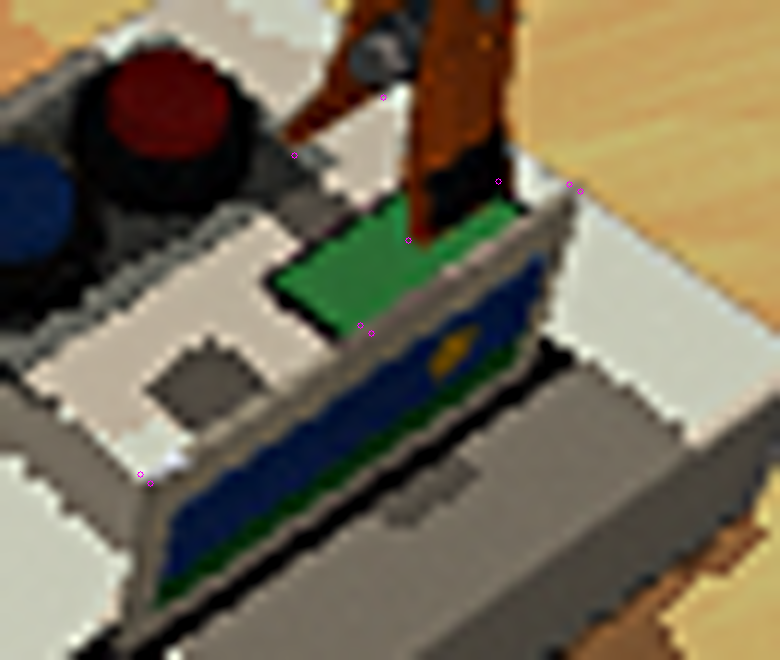

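View pics/f2.png

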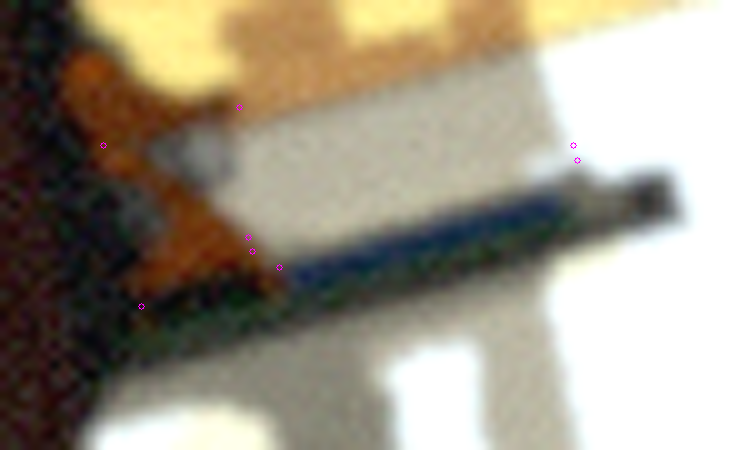

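Both views agree. The modelled jaw tips and card edge lie within about 1 px (2 mm) of the picture, with the mouth centred on the card. I'll descend slowly.

{"api": "play_rows", "payload": {
  "moves": [
    {"x":0,"y":0.1,"z":-1,"turn":0,"jaw":1.0},
    {"x":0,"y":0,"z":-1,"turn":0,"jaw":1.0},
    {"x":0,"y":0,"z":-1,"turn":0,"jaw":1.0},
    {"x":0,"y":0,"z":-0.8,"turn":0,"jaw":1.0},
    {"x":0,"y":0,"z":0,"turn":0,"jaw":1.0},
    {"x":0,"y":0,"z":0,"turn":0,"jaw":1.0},
    {"x":0,"y":0,"z":0,"turn":0,"jaw":1.0}
  ]
}}

```text
t: 14.57
tool_pos: [0.5664, 0.2152, 0.1873]
tool_rot: [-1.324, 1.009, -1.009]
contact_force: [0.0, 0.1, -0.4]
opening: 0.0204
```

```bash
python3 - <<'E'
from h import *
s=cam('scene');o=ctrl.get_obs();print(o['tool_pos'],o['contact_force'],o['opening'])
a,b=model(o)
crop(s,335,140,400,200,11,'g1.png',[proj(s,v) for v in a+b])
E
```

```text
[0.56655384 0.21522847 0.1877685 ] [-9.74373003e-01  6.52125428e-01 -5.67171346e-04] 0.02054932762201093
```

View pics/g1.png

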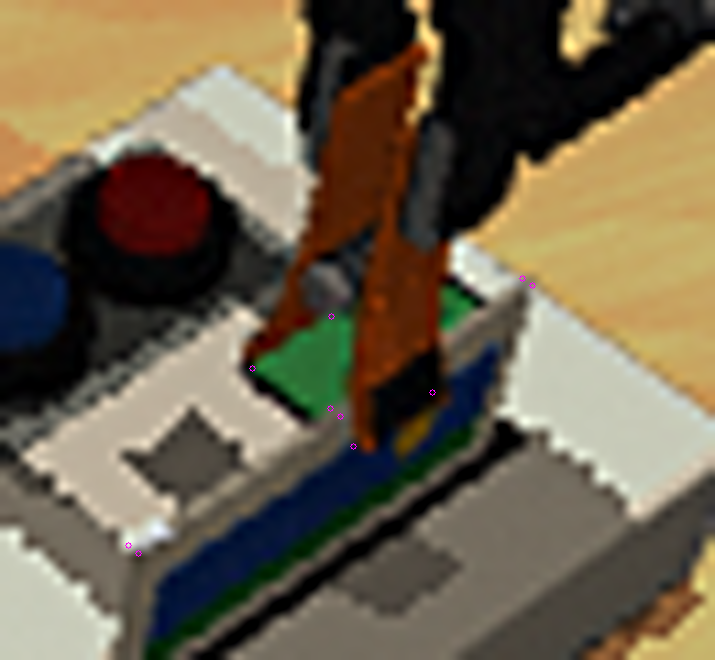

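The jaws straddle the card edge in the view: front tip at crop (365,445), rear tip at (250,360), edge running between them, no contact force. The card sits about 1 px towards +x of my model, so I'll shift 1 mm and descend the rest.

{"api": "play_rows", "payload": {
  "moves": [
    {"x":0.1,"y":0,"z":-0.6,"turn":0,"jaw":1.0},
    {"x":0,"y":0,"z":-0.7,"turn":0,"jaw":1.0},
    {"x":0,"y":0,"z":-0.7,"turn":0,"jaw":1.0},
    {"x":0,"y":0,"z":-0.5,"turn":0,"jaw":1.0},
    {"x":0,"y":0,"z":0,"turn":0,"jaw":1.0},
    {"x":0,"y":0,"z":0,"turn":0,"jaw":1.0},
    {"x":0,"y":0,"z":0,"turn":0,"jaw":1.0}
  ]
}}

```text
t: 15.2
tool_pos: [0.5673, 0.2151, 0.1623]
tool_rot: [-1.324, 1.009, -1.009]
contact_force: [-0.1, -0.1, 0.0]
opening: 0.0207
```

```bash
python3 - <<'E'
from h import *
s=cam('scene');t=cam('top');o=ctrl.get_obs();print(o['t'],o['tool_pos'],o['contact_force'],o['opening'])
a,b=model(o)
crop(s,335,140,400,200,11,'g2.png',[proj(s,v) for v in a+b])
d=dict(t);d['img']=cv2.convertScaleAbs(t['img'],alpha=1.8,beta=10)
crop(d,110,180,200,240,8,'g3.png',[proj(t,v) for v in a+b])
E
```

```text
15.3 [0.56753263 0.21515772 0.16277783] [-0.1124333   0.49978388 -0.35969306] 0.020675235680527145
```

View pics/g2.png

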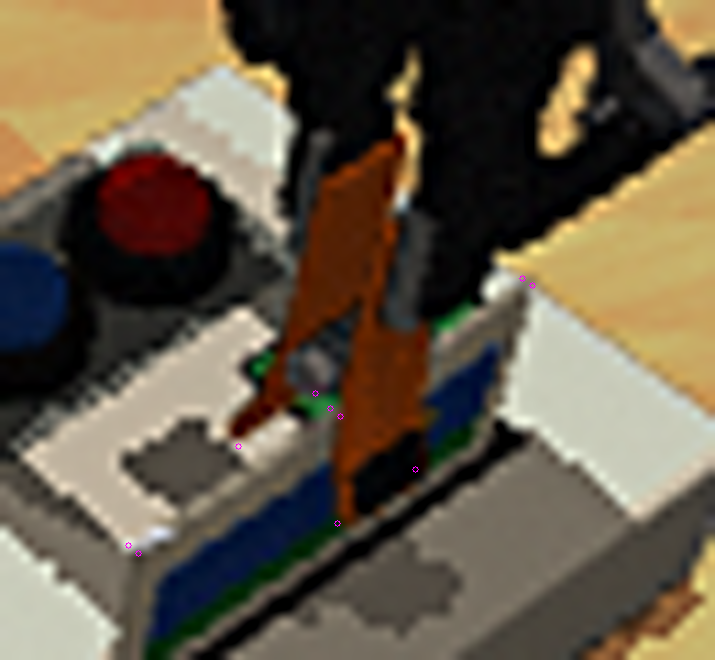

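View pics/g3.png

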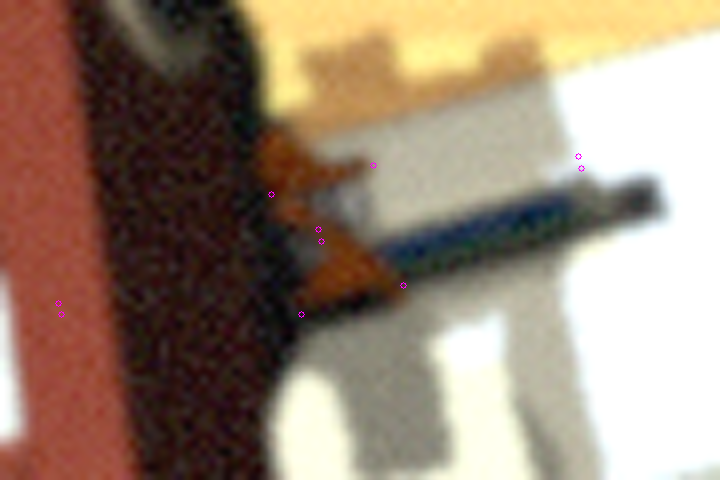

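The card edge is about 14–15 mm inside the open jaws. The jaws stand either side of it (scene crop: tips (235,435) and (348,520), edge between them, below the barrel), contact force is near zero and the opening is steady. I'll hand it in.

```bash
python3 - <<'E'
from station import finish_job, ctrl
print(finish_job()); o=ctrl.get_obs(); print(o['t'],o['tool_pos'],o['opening'],o['contact_force'])
E
```

```text
the job is handed in; nothing more can be done
None
the job is handed in; nothing more can be done
```

I pressed the yellow, blue and red keys one at a time, each to its full travel (5.7 to 7.5 N). Then I squeezed the orange clip open at 30 N, lifted it off the brown stand and lowered it over the card. I handed the job in at about 15.3 s while still holding the clip; no verdict was reported.

- **Clip over the card:** the finger opening held steady at 20.7 mm. I reckon the card's top edge is about 14.5 mm inside the mouth, and clip and card centred and square to each other within about 2 mm and 1°. Measured contact force was about 0.6 N or less, which is around the sensor's noise, and both views showed the jaws either side of the edge.
- **Small disagreements:** the scene and top cameras differed by about 1 to 2 px (2 to 3 mm). I used values between the two. The opening also read slightly under the stated 22 mm at the stop, so I took the jaws as fully open from the pictures.
- **Not checked:** I did not measure the bystanders again at the end, but the arm never came near them.

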